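# Clamp the keypad module in the board holder

## Robot

A 6-joint arm with a two-finger parallel gripper is mounted at the origin on the work surface. World frame = base frame: x ahead of the robot, y to its left, z up, the work surface at z = 0. Lengths are in m, angles in rad, forces in N, time in s.
With the tool pointing down it reaches from about 0.35 to 0.975 m from the base axis. Payload 7.1 kg.
Tool frame: the origin (TCP) lies between the finger pads; the fingertips stand 25 mm ahead of it and the grasp point (between the pads) lies 6 mm ahead of it; z points along the fingers, x is the direction in which the jaws open and shut, and the axes are right-handed (so a half turn about z gives the same grasp; the last joint's range is limited). The gripper opens to 88 mm and grips with 3 to 60 N. Pads are 20 mm wide; open, the fingers measure 115 mm over their backs; the gripper's body (75 mm by 178 mm) begins 61 mm behind the grasp point.
Start: joints at [1.217, 0.423, 1.63, -0, 1.089, -0.019], TCP at [0.205, 0.59, 0.248] pointing down, gripper open.
Joint ranges: [-3, 3], [-0.9, 2.11], [0.09, 2.58], [-1.31, 4.45], [0.11, 2.69], [-2.54, 2.54]. Speed limits (rad/s): [2.39, 2.39, 3.01, 3.14, 3.14, 3.14].

## Interface

Orientations are given as a rotation vector (axis times angle).
In Python, from plant import state, get_image, close_job, cut_out gives the robot as it stands.
- The arm moves only by the tool carry_out, never from a script. Its argument "rows" is a list that holds one entry, the list of rows, each a list of 4 numbers: the shift along the tool's x, y, z in m, then the turn about the tool's z in rad. A call has 1 to 12 rows; each row shifts and turns the commanded pose from where the row before left it, along the tool's axes as they then stand; what a row does not reach is not made up. A row lasts 1/12 s, in which the tool goes at most 41.7 mm and 7.16 degrees, less where a joint would pass 70% of its speed; a pose out of reach is approached as far as the arm can. A call is refused whole if a number of a shift passes 0.0417 or a number of a turn 0.125, either way. A call with a gripper value outside its range is refused whole. "claw" is the opening, from -1 (shut) to 1 (fully open), set as the call begins (left out, the last holds). The fingers move at their own pace and stop on an object; "newtons" is the grip in N (left out, the last holds). Time passes only in rows, so rows that do not move let the fingers close. It gives the time, the measured TCP pose, the force and the opening at its end, in the units of the state.
- state(): the state, without advancing time (a new reading comes with each control period).
- get_image(name): name is "scene" or "top" or "wrist"; returns a dict with "img" (384x512x3 uint8, red, green, blue), "fx", "fy", "cx", "cy" (pixels), "rvec" (rotation vector, rad) and "tvec" (3), from world to camera coordinates, as OpenCV has them. Camera axes: x right, y down, z forward; pixel columns grow to the right and rows downward; lengths in m; the calibration is good to about 2 mm. A picture is of the moment at which its call begins. There is no depth.
- close_job(): hands the job in, once; it reports no verdict.
Trained networks look in a picture, given as the dict that the camera call returned (one of the last four; its "shot" number tells which), for a name from the list of things; names that differ only in an ending like _2 or _b are one class to them, and where a whole thing is asked for, a point or a joint stands for the part that bears it (a point fixed in the world has none). Each returns a list of dicts, best first, with "p" (0 to 1); they miss things now and then, are a little off and sometimes report something else, mostly with a low value. They report only what shows in the picture. A call takes as long as a camera call. They do not tell look-alikes from the thing itself.
- cut_out(picture, thing): "pixels" (384x512 bool, what is visible of it) and "rect" ([left, top, right, bottom] in pixels, round what is visible of it).
The state is a dict: "time_s": time; "qpos": joint angles; "joint_velocities": joint speeds; "joint_efforts": joint torques, N m; "tcp_pos": TCP position; "tool_rot": TCP orientation; "ft_force": force on the tool from outside, world axes, zero at the start; "wrist_torque": the same for the moment, N m; "gripper_width": finger opening in m.
Only numpy, scipy, OpenCV 4.12 (cv2) and the standard library are available. Lean on these libraries where they do the work, as an engineer would, in place of code of your own. Each camera call takes 0.05 s, during which the arm holds its last target.

## Task

The keypad module lies loose in the board holder. Loosen the wing screw on the knurled collar, slide the collar along its rod so that its jaw pushes the module square against the sprung far jaw, whose place is only roughly known and must be felt for, and holds it there with a light squeeze of about 8 N (never above 20 N), then tighten the wing screw again so that the module stays clamped, and let go. Leave everything else on the desk where it is.

Things in the scene. Friction and masses are not known exactly. Their poses are not given: they have to be found in the camera images.
- holder: Grey-painted steel board holder, fixed to the desk: base plate 190 (x) x 310 (y) x 12 mm. Origin on the desk; x and y are the base plate's sides (plate from x -95 to 95, y -175 to 135 mm), z up. A 14 mm steel rod runs along its y at x = -60, z = 45 mm, carried by end blocks (top z = 62 mm). Two aluminium ledges (tops at z = 24 mm) carry the keypad module. Nothing on the holder is higher than 65 mm except the wing screw.
- far_jaw_about (a point): A point fixed in the holder, in the middle of the range where the face of the sprung far jaw can be: that face is parallel to the collar's jaw, looks to the holder's -y, and lies up to 14 mm before or behind this point along y from job to job (not measured; feel for it). The jaw yields towards +y on springs, about 4 N per mm, by 6 mm at most.
- jaw_face (a point): Centre of the collar's jaw face, a plastic pad 90 mm wide (holder x) and 20 mm high (z 27 to 47 mm), facing the holder's +y. Axes as the holder's. The pad is on an arm rigidly fixed to the collar; the collar's axis lies at holder x = -60 mm, 12 mm behind this face in y.
- collar: The collar with its jaw; origin on the rod's axis at the middle of the collar's length, axes as the holder's.
- collar_slide (a joint): Slide of the knurled steel collar (40 mm across, 26 mm long) with its jaw arm along the rod, m: 0 to 0.105, grows in the holder's +y towards the far jaw. Locked by the wing screw (it resists more than 25 N when tight); with the screw loose it drags with about 2 N.
- wing_turn (a joint): Angle of the wing screw that locks the collar, rad: 0 is fully tight (a stop), 1.3 fully loose (a stop). It grows anticlockwise from above (loosening). It starts to grip below about 0.5, grips the harder the nearer to 0, and is quite free above 0.6; it turns with about 0.1 N m of drag and stays where left.
- wing_grip (a point): Middle of the wing screw's wing, to be gripped from above: a steel blade 36 mm long (its x axis), 9 mm thick (its y axis) and 28 mm high, upright, spanning 16 mm below to 12 mm above this point, which is 91 mm above the desk on the screw's vertical axis, straight above the collar's middle. The blade rides and turns with the collar and screw.
- keypad_mid (a point): Centre of the keypad module: black plate 100 x 100 x 14 mm with key stems and a few white caps on top (26 mm high above the plate's underside in all), 220 g, loose on the ledges. Its weight differs by up to 40 %. Axes along its sides, roughly as the holder's. It lies between the jaws with free gaps on both sides; pushing it along the ledges takes 1 to 3 N.
- keypad: The same module; origin at the centre of the plate's underside.
- keycap_a: Loose white keycap, 18 x 18 x 10 mm, origin under it. Bystander.
- keycap_b: Loose white keycap on the holder's base plate, 18 x 18 x 10 mm, origin under it. Bystander.
- bracket: Small steel angle bracket, 75 mm long (y), 14 wide, 16 mm high, origin under it. Bystander.
- tape: Roll of black tape lying flat, 64 mm across, 19 mm high, origin under it. Bystander.
- pliers: Pliers lying flat, about 165 mm long (x), 56 mm wide, 12 mm high, origin under the pivot. Bystander.
- driver: Screwdriver with a blue handle, 150 mm long, lying along its x. Bystander.
Mind the look-alikes: they are no part of the job. Leave any yellow look-alike of the keypad alone.

How it is judged:
On the way, in this order (a step that is already met when the one before it is completed fails the run):
1. the wing screw is loosened with the collar still where it was (value of joint wing_turn above 0.85 rad and distance of jaw_face from where it was at the start of the episode below 0.006 m), for 0.1 s.
2. with the screw loose, the collar's jaw presses the module against the far jaw (value of joint wing_turn above 0.6 rad and contact force between collar and keypad above 4.5 N), for 0.2 s.
At the end, for the whole second after the job is handed in: The wing screw is tight (joint below 0.35 rad), the keypad module lies flat on the ledges (within 3 mm and 0.04 rad) and square to the holder within 0.03 rad, held against the far jaw by the collar's jaw with 4.5 to 11.5 N, at rest, and the robot has let go (value of joint wing_turn below 0.35 rad and contact force between collar and keypad between 4.5 and 11.5 N and angle between the y axis of keypad and the y axis of holder, either way round below 0.03 rad and angle between keypad's own z axis and vertical below 0.04 rad and z of keypad in the frame of holder below 0.027 m and linear speed of keypad below 0.01 m/s and contact force between the fingers and anything else below 0.2 N); the robot touches nothing.
It fails at once if the module is squeezed with more than 20 N (contact force between collar and keypad above 20 N).
It fails at once if the robot itself pushes the module (contact force between any of the arm, the fingers and keypad above 1 N).
It fails at once if a bystander is moved by more than 25 mm (distance of any of keycap_a, keycap_b, bracket, tape, pliers, driver from where it was at the start of the episode above 0.025 m).
It also fails if it takes over 66 s, if anything falls off the work surface, if the arm or the gripper's body presses on something with over 40 N, if the wrist force passes 120 N, or if a joint passes its speed limit or range.

## Working session

There is one attempt and no reset: what is moved stays moved. The work goes in short steps, Python scripts to look and compute and a tool call to move; the robot and the scene stay as the last step left them, time stands still between calls to the robot, and variables do not carry over. Pictures are saved under pics/ and viewed, and the job is handed in when it is done.

Besides the shell and the picture viewer there is one more tool, called as name([rows], argument=value, ...), one row to a line, values as JSON. carry_out: Moves the arm, as the interface text tells. Its arguments: {"type":"object","properties":{"rows":{"type":"array","items":{"type":"array","items":{"type":"array","items":{"type":"number"}}}},"claw":{"type":"number"},"newtons":{"type":"number"}},"required":["rows"]}

```bash
ls; mkdir -p pics
python3 - <<'E'
from plant import *
import cv2,json
s=state(); print({k:s[k] for k in ('time_s','tcp_pos','tool_rot','ft_force','gripper_width')})
for n in ('scene','top','wrist'):
    d=get_image(n); cv2.imwrite(f'pics/{n}0.png',d['img'][:,:,::-1])
    print(n,d['fx'],d['cx'],d['rvec'],d['tvec'])
    for t in ('holder','collar','wing_grip','keypad','jaw_face'):
        try: print(t,[(round(r['p'],2),[int(v) for v in r['rect']]) for r in cut_out(d,t)])
        except Exception as e: print(t,e)
E
```

```text
pics
{'time_s': 0.0, 'tcp_pos': array([0.20516181, 0.58982121, 0.24688351]), 'tool_rot': array([ 2.55980859e+00,  1.81974979e+00, -2.01436742e-03]), 'ft_force': array([-0.39213912,  0.77637143,  0.23211277]), 'gripper_width': 0.08769356115006026}
scene 460.09332906972446 257.487794751864 [ 0.61657349  2.52868936 -1.31966699] [ 0.50024761 -0.08549753  1.42569016]
holder [(0.92, [211, 171, 309, 267]), (0.71, [224, 212, 268, 235])]
collar [(0.62, [220, 170, 282, 206]), (0.62, [264, 267, 271, 297])]
wing_grip [(0.61, [263, 173, 276, 183])]
keypad [(0.98, [184, 164, 227, 190]), (0.96, [161, 265, 212, 305]), (0.84, [281, 160, 318, 187]), (0.74, [351, 217, 405, 254]), (0.68, [225, 209, 270, 239])]
jaw_face [(0.84, [218, 168, 281, 203])]
top 494.67215426095623 261.4233937222514 [ 2.14589128 -2.17861608  0.13980262] [-0.03198294  0.5676878   1.24257372]
holder [(0.72, [177, 146, 309, 243]), (0.64, [209, 154, 260, 204])]
collar [(0.73, [264, 171, 293, 236])]
wing_grip [(0.41, [267, 218, 278, 228])]
keypad [(0.97, [329, 157, 376, 204]), (0.77, [273, 258, 334, 309]), (0.76, [153, 268, 195, 315]), (0.61, [210, 153, 261, 204]), (0.6, [171, 86, 219, 129]), (0.51, [266, 135, 291, 158])]
jaw_face [(0.75, [264, 169, 290, 233]), (0.54, [180, 145, 311, 241])]
wrist 324.49035347064944 256.219080004526 [-2.3610852  -1.67991255 -0.24089772] [-0.62538238 -0.03552081  0.39226435]
holder []
collar []
wing_grip []
keypad []
jaw_face []
```

Run:
```python
import cv2
for n,(a,b,c,d) in {'scene':(140,130,420,320),'top':(130,80,400,330)}.items():
    i=cv2.imread(f'pics/{n}0.png')[b:d,a:c]; k=min(800/i.shape[1],600/i.shape[0])
    cv2.imwrite(f'pics/{n}0c.png',cv2.resize(i,None,fx=k,fy=k,interpolation=cv2.INTER_CUBIC)); print(n,k)
```

```text
scene 2.857142857142857
top 2.4
```

View pics/top0.png

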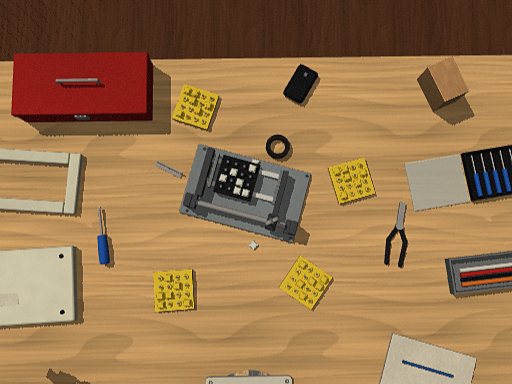

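View pics/top0c.png

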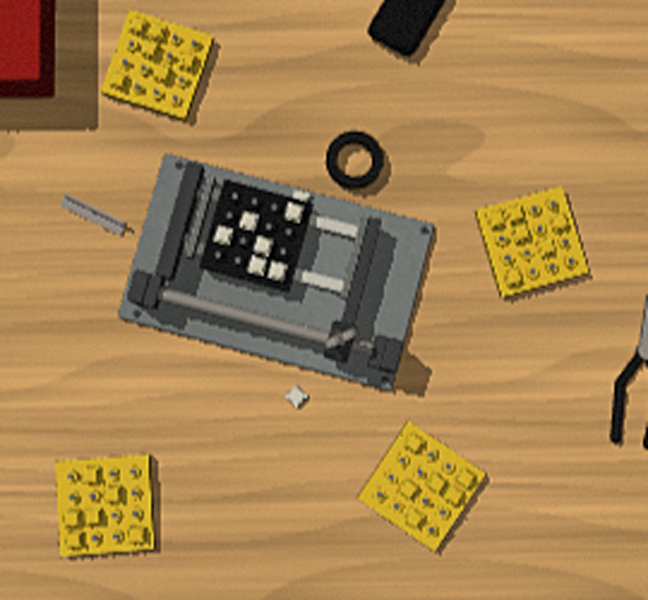

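View pics/scene0c.png

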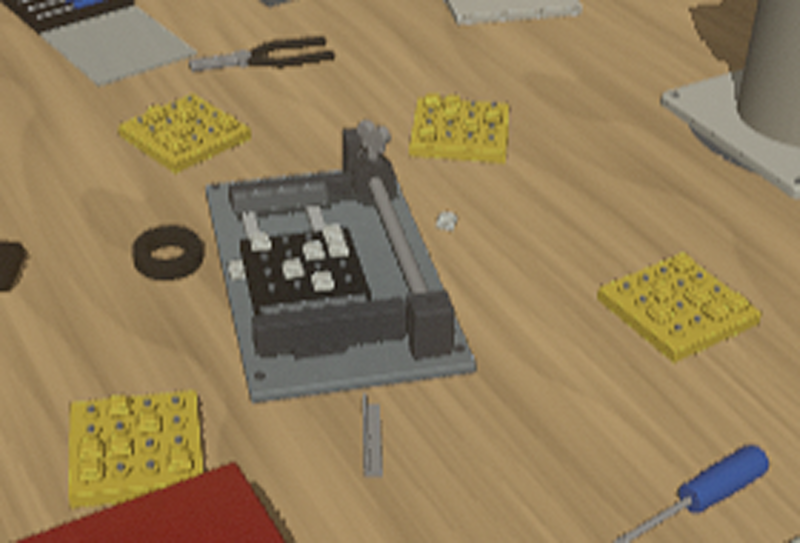

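```bash
cat > h.py <<'E'
import numpy as np,cv2
from scipy.spatial.transform import Rotation as R
def P(d,X):
    X=np.atleast_2d(X).astype(float); K=np.array([[d['fx'],0,d['cx']],[0,d['fy'],d['cy']],[0,0,1]])
    return cv2.projectPoints(X,np.array(d['rvec'],float),np.array(d['tvec'],float),K,None)[0][:,0]
def back(d,u,z):
    Rm=R.from_rotvec(d['rvec']).as_matrix(); t=np.array(d['tvec'])
    c=-Rm.T@t; r=Rm.T@np.array([(u[0]-d['cx'])/d['fx'],(u[1]-d['cy'])/d['fy'],1.])
    return c+r*(z-c[2])/r[2]
def H(p,X):
    X=np.atleast_2d(X); c,s=np.cos(p[2]),np.sin(p[2])
    return np.c_[p[0]+c*X[:,0]-s*X[:,1],p[1]+s*X[:,0]+c*X[:,1],X[:,2]]
E
python3 - <<'E'
from plant import *
from h import *
from scipy.optimize import least_squares
d=get_image('top'); s=get_image('scene')
C=np.array([[.095,.135,.012],[.095,-.175,.012],[-.095,-.175,.012],[-.095,.135,.012]])
px=np.array([[165,153],[436,230],[393,390],[120,318]])/2.4+[130,80]
for q in px: print(back(d,q,.012))
f=lambda p:(P(d,H(p,C))-px).ravel()
r=least_squares(f,[.65,.1,0]); print(r.x,r.fun)
print('scene',[(v-[140,130])*2.857 for v in P(s,H(r.x,C))])
for q in [(340,338),(327,345),(357,328)]:
    w=back(d,np.array(q)/2.4+[130,80],.103); print('wing',w)
    c,si=np.cos(r.x[2]),np.sin(r.x[2]); v=w[:2]-r.x[:2]; print('  in holder',c*v[0]+si*v[1],-si*v[0]+c*v[1])
for n,i in (('top',d),('scene',s)):
    a=cut_out(i,'wing_grip'); print(n,[(x['p'],x['rect'],np.argwhere(x['pixels']).mean(0)[::-1]) for x in a])
E
```

```text
[0.70989316 0.12375959 0.012     ]
[ 0.6192066  -0.17431712  0.012     ]
[ 0.44455833 -0.12284012  0.012     ]
[0.52719681 0.17276066 0.012     ]
[ 0.58083596  0.0190262  -0.28114924] [ 0.52415514  0.11443963  0.38670994 -1.6293606  -0.00489182  1.3718646
 -0.89044876  0.07953387]
scene [array([245.64321731, 388.81732956]), array([201.28922048, 178.3590892 ]), array([387.09242013, 158.31444519]), array([472.64362625, 358.18119557])]
wing [ 0.49548356 -0.06386555  0.103     ]
  in holder -0.059002090233215794 -0.10331906080618039
wing [ 0.48860019 -0.05059768  0.103     ]
  in holder -0.06929649959334637 -0.09248197813448761
wing [ 0.50535972 -0.08126449  0.103     ]
  in holder -0.04468618660185297 -0.11729462841095672
top [(0.6, [264.7, 171.5, 290.4, 233.3], array([276.74297189, 201.18473896])), (0.58, [263.1, 219.5, 282.4, 228.5], array([271.20634921, 221.17460317]))]
scene [(0.43, [265.7, 173.5, 279.4, 183.3], array([270.28571429, 177.76623377]))]
```

carry_out([
  [[-0.026,0.0245,0,0],[-0.026,0.0245,0,0],[-0.026,0.0245,0,0],[-0.026,0.0245,0,0],[-0.026,0.0245,0,0],[-0.026,0.0245,0,0],[-0.026,0.0245,0,0],[-0.026,0.0245,0,0],[-0.026,0.0245,0,0],[-0.026,0.0245,0,0]],
])

```text
time_s: 1.93
tcp_pos: [0.3517, 0.2627, 0.2479]
tool_rot: [2.56, 1.821, 0.001]
ft_force: [1.5, -0.0, -0.7]
gripper_width: 0.0879
```

carry_out([
  [[-0.026,0.0245,0,0],[-0.026,0.0245,0,0],[-0.026,0.0245,0,0],[-0.026,0.0245,0,0],[-0.026,0.0245,0,0],[-0.026,0.0245,0,0],[-0.026,0.0245,0,0],[-0.026,0.0245,0,0],[0,0,0,0.12],[0,0,0,0.12],[0,0,0,0.12],[0,0,0,0.12]],
])

```text
time_s: 2.93
tcp_pos: [0.4682, 0.0029, 0.2477]
tool_rot: [2.924, 1.149, 0.0]
ft_force: [0.3, -0.2, -0.2]
gripper_width: 0.0878
```

carry_out([
  [[0,0,0,0.12],[0,0,0,0.12],[0,0,0,0]],
])

```text
time_s: 3.18
tcp_pos: [0.4681, 0.0033, 0.2478]
tool_rot: [3.039, 0.795, 0.0]
ft_force: [0.1, 0.4, 0.2]
gripper_width: 0.0877
```

Run:
```python
from plant import *
from h import *
w=get_image('wrist'); s=state()
p=[ 0.58083596,0.0190262,-0.28114924]
print(s['tcp_pos'],s['tool_rot'],s['ft_force'],s['qpos'])
T=R.from_rotvec(s['tool_rot']).as_matrix(); print('xang',np.arctan2(T[1,0],T[0,0]))
Rm=R.from_rotvec(w['rvec']).as_matrix(); print('cam',-Rm.T@w['tvec'])
print('wing pred',P(w,H(p,[[-.06,-.103,.103]])))
for t in ('wing_grip','jaw_face','keypad','collar'): print(t,[(x['p'],x['rect']) for x in cut_out(w,t)])
cv2.imwrite('pics/w1.png',w['img'][:,:,::-1])
```

```text
[0.4681329  0.00333143 0.24777636] [3.0366249e+00 8.0490628e-01 3.1280420e-04] [ 0.34081902 -0.43929335  0.15229936] [-1.82795749e-02  1.90983091e-01  1.96610664e+00 -5.20371401e-05
  9.84283520e-01 -5.36465739e-01]
xang 0.5182149727364608
cam [0.43078392 0.07159155 0.38567944]
wing pred [[245.54757037 254.62109484]]
wing_grip [(0.7, [242.5, 232.3, 251.4, 269.3]), (0.36, [230.2, 210.9, 332.7, 302.0])]
jaw_face [(0.91, [230.2, 210.3, 331.4, 303.5])]
keypad [(0.91, [492.7, 188.6, 509.7, 228.4]), (0.82, [51.5, 162.9, 157.0, 267.1]), (0.75, [312.8, 149.7, 435.6, 255.5]), (0.73, [205.3, 339.3, 285.5, 383.5])]
collar [(0.65, [229.5, 210.9, 336.0, 298.9]), (0.41, [219.3, 154.2, 237.3, 173.2])]
```

View pics/w1.png

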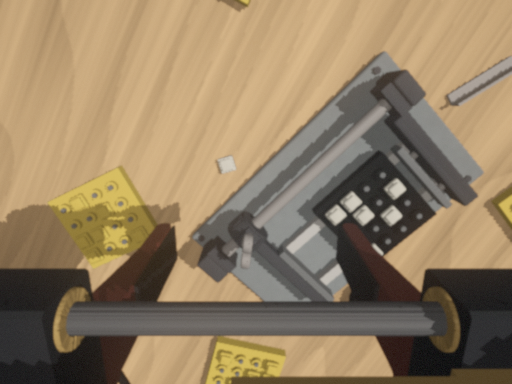

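Run:
```python
from plant import *
from h import *
w=get_image('wrist'); 
p=[ 0.58083596,0.0190262,-0.28114924]
m=cut_out(w,'wing_grip')[0]; print(m['rect'])
i=w['img'][200:300,200:300,::-1]; o=cv2.resize(i,None,fx=6,fy=6,interpolation=cv2.INTER_CUBIC)
c,_=cv2.findContours(m['pixels'][200:300,200:300].astype(np.uint8),0,1)
o2=o.copy(); cv2.drawContours(o2,[(k*6+3) for k in c],-1,(0,0,255),1)
for a in (-0.79,):
  B=[]
  for z in (.103,.075):
    for sx,sy in ((1,1),(1,-1),(-1,-1),(-1,1)):
      x,y=sx*.018,sy*.0045
      B.append([-.06+np.cos(a)*x-np.sin(a)*y,-.103+np.sin(a)*x+np.cos(a)*y,z])
  q=((P(w,H(p,B))-200+.5)*6).astype(int)
  cv2.polylines(o2,[q[:4].reshape(-1,1,2)],True,(0,255,0),1); cv2.polylines(o2,[q[4:].reshape(-1,1,2)],True,(255,255,0),1)
cv2.imwrite('pics/w1c.png',o2); cv2.imwrite('pics/w1d.png',o)
```

```text
[242.7, 232.2, 251.5, 269.0]
```

View pics/w1c.png

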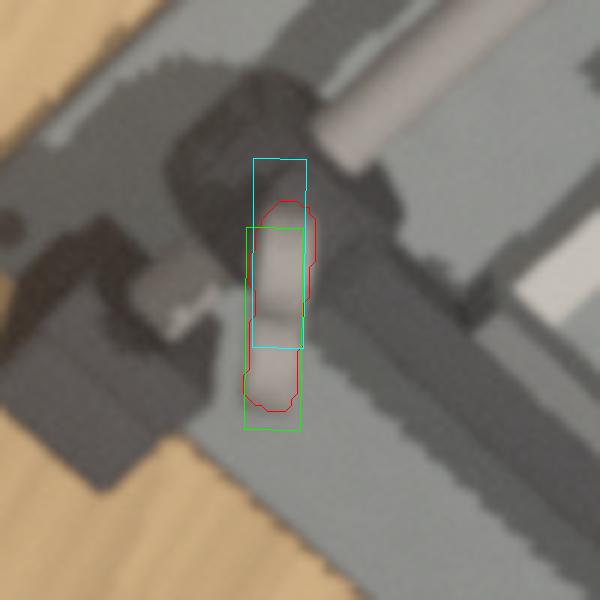

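View pics/w1d.png

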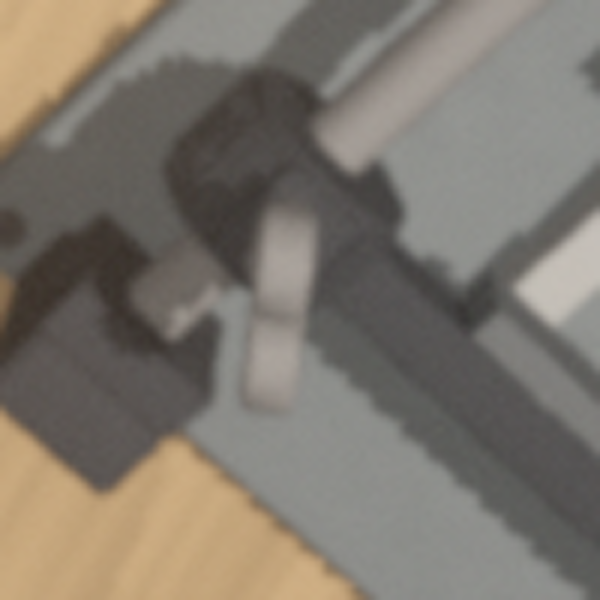

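Run:
```python
from plant import *
from h import *
from scipy.optimize import minimize
p=[ 0.58083596,0.0190262,-0.28114924]
W=get_image('wrist'); S=get_image('scene')
def blade(a,x0,y0,n=8):
  B=[]
  for z in (.103,.075):
    for sx,sy in ((1,1),(1,-1),(-1,-1),(-1,1)):
      x,y=sx*.018,sy*.0045
      B.append([x0+np.cos(a)*x-np.sin(a)*y,y0+np.sin(a)*x+np.cos(a)*y,z])
  return B
for nm,ims in (('wrist',[W]),):
  ms=[cut_out(i,'wing_grip')[0]['pixels'] for i in ims]
  def cost(v):
    t=0
    for i,m in zip(ims,ms):
      q=P(i,H(p,blade(*v))); h=cv2.convexHull(((q[:,None]+.5)*8).astype(np.int32))
      b=np.zeros((384*8,512*8),np.uint8); cv2.fillConvexPoly(b,h,1)
      b=b[180*8:320*8,200*8:320*8]; mm=np.kron(m[180:320,200:320],np.ones((8,8)))
      t+=1-(b*mm).sum()/np.maximum(b,mm).sum()
    return t
  for a0 in (-.9,-.7):
    r=minimize(cost,[a0,-.06,-.103],method='Nelder-Mead',options=dict(initial_simplex=[[a0,-.06,-.103],[a0+.15,-.06,-.103],[a0,-.056,-.103],[a0,-.06,-.099]],xatol=1e-4))
    print(nm,r.x,r.fun,H(p,[[r.x[1],r.x[2],.091]]),'world ang',r.x[0]+p[2])
m=cut_out(S,'collar'); print([(x['p'],x['rect']) for x in m])
i=S['img'][160:210,210:300,::-1]; cv2.imwrite('pics/s1.png',cv2.resize(i,None,fx=8,fy=8,interpolation=cv2.INTER_CUBIC))
```

```text
wrist [-0.87013578 -0.06044613 -0.10169839] 0.30828320892818317 [[ 0.49454588 -0.06190785  0.091     ]] world ang -1.1512850187453905
wrist [-0.88066605 -0.05712691 -0.10573829] 0.311893510335125 [[ 0.49661388 -0.06671008  0.091     ]] world ang -1.1618152856556296
[(0.84, [220.0, 172.2, 282.5, 205.6])]
```

View pics/s1.png

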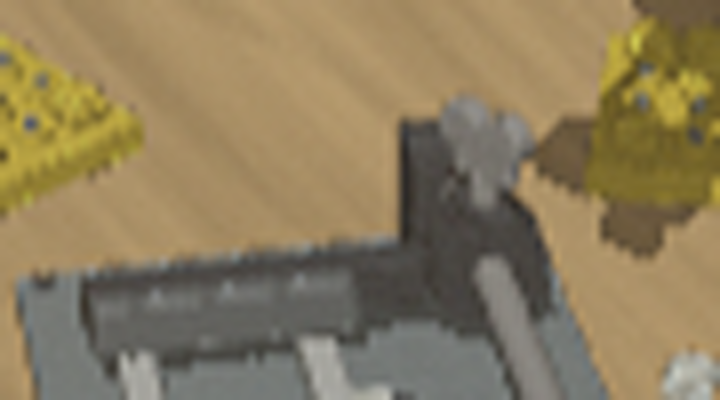

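carry_out([
  [[0,0,0,0.065],[-0.001,0.018,0,0],[-0.001,0.018,0,0],[-0.001,0.018,0.024,0],[-0.002,0.018,0.024,0],[0,0,0.025,0],[0,0,0.025,0],[0,0,0,0]],
])

```text
time_s: 4.4
tcp_pos: [0.4922, -0.0636, 0.1458]
tool_rot: [-3.06, -0.701, 0.011]
ft_force: [-1.4, -0.4, 0.6]
gripper_width: 0.088
```

Run:
```python
from plant import *
from h import *
w=get_image('wrist'); s=state()
p=[ 0.58083596,0.0190262,-0.28114924]
print(s['tcp_pos'],s['tool_rot'],s['ft_force'])
T=R.from_rotvec(s['tool_rot']).as_matrix(); print('xang',np.arctan2(T[1,0],T[0,0]))
g=s['tcp_pos']+T@[0,0,.006]
print('tcp ax px',P(w,[[s['tcp_pos'][0],s['tcp_pos'][1],.103],[s['tcp_pos'][0],s['tcp_pos'][1],.091]]))
for t in ('wing_grip',): print(t,[(x['p'],x['rect']) for x in cut_out(w,t)])
cv2.imwrite('pics/w2.png',w['img'][:,:,::-1])
i=w['img'][190:384,160:360,::-1]; cv2.imwrite('pics/w2c.png',cv2.resize(i,None,fx=3,fy=3,interpolation=cv2.INTER_CUBIC))
```

```text
[ 0.49326041 -0.06351007  0.14784904] [-3.0601729  -0.70182675  0.00772275] [0.27570367 0.86255652 0.46550145]
xang 0.4508936321083803
tcp ax px [[256.97707421 229.58632739]
 [257.06352296 222.11682997]]
wing_grip [(0.55, [252.0, 197.6, 270.0, 252.0])]
```

View pics/w2.png

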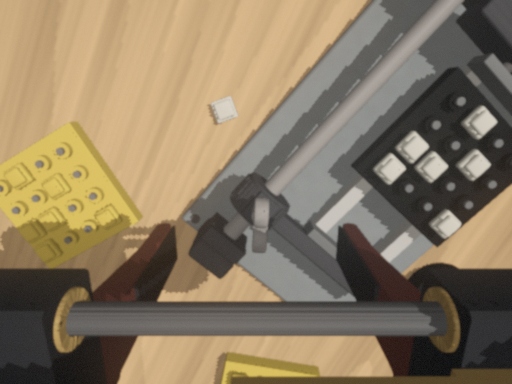

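View pics/w2c.png

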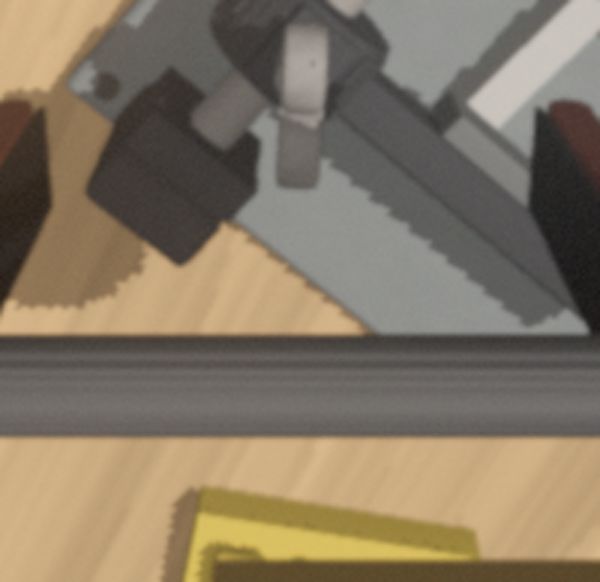

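carry_out([
  [[0.002,0.0005,0,0.045],[0,0,0.015,0],[0,0,0.02,0],[0,0,0.014,0],[0,0,0,0],[0,0,0,0]],
])

```text
time_s: 5.0
tcp_pos: [0.4976, -0.0631, 0.1018]
tool_rot: [3.077, 0.634, 0.001]
ft_force: [0.5, -0.3, 0.3]
gripper_width: 0.0877
```

Run:
```python
from plant import *
from h import *
w=get_image('wrist'); s=state()
print(s['tcp_pos'],s['tool_rot'],s['ft_force'])
for t in ('wing_grip',): print(t,[(x['p'],x['rect']) for x in cut_out(w,t)])
cv2.imwrite('pics/w3.png',w['img'][:,:,::-1])
```

```text
[ 0.49800242 -0.06316224  0.10221034] [3.07628979e+00 6.33794893e-01 2.96106436e-03] [-0.75700677 -0.68463004 -0.18444547]
wing_grip [(0.79, [240.3, 217.6, 261.5, 292.2]), (0.29, [168.5, 0.0, 511.3, 363.7])]
```

View pics/w3.png

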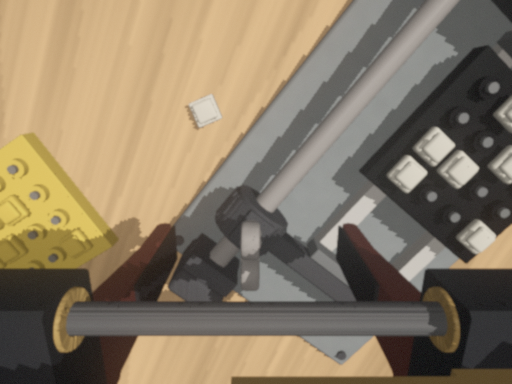

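carry_out([
  [[-0.0023,0,0.002,0],[0,0,0.002,0],[0,0,0,0]],
])

```text
time_s: 5.35
tcp_pos: [0.4949, -0.0642, 0.097]
tool_rot: [3.077, 0.633, 0.001]
ft_force: [-0.8, -0.0, -0.0]
gripper_width: 0.0877
```

carry_out([
  [[0,0,0,0],[0,0,0,0],[0,0,0,0],[0,0,0,0],[0,0,0,0],[0,0,0,0]],
], claw=-0.6, newtons=15)

```text
time_s: 5.85
tcp_pos: [0.4949, -0.0641, 0.0967]
tool_rot: [-3.077, -0.633, 0.0]
ft_force: [-0.8, 0.3, -1.1]
gripper_width: 0.051
```

Run:
```python
from plant import *
from h import *
w=get_image('wrist'); s=state()
print(s['tcp_pos'],s['tool_rot'],s['ft_force'],s['gripper_width'])
print('tcp ax px',P(w,[[s['tcp_pos'][0],s['tcp_pos'][1],.103],[s['tcp_pos'][0],s['tcp_pos'][1],.091]]))
for t in ('wing_grip',): print(t,[(x['p'],x['rect']) for x in cut_out(w,t)])
cv2.imwrite('pics/w4.png',w['img'][:,:,::-1])
```

```text
[ 0.49485935 -0.06410076  0.09666694] [-3.07706758e+00 -6.33437062e-01  6.02945582e-05] [-0.87610582 -0.15786199  0.45649672] 0.04747456312565211
tcp ax px [[254.45678878 271.66830066]
 [254.60343949 258.85980435]]
wing_grip [(0.97, [246.6, 223.7, 268.2, 296.2])]
```

View pics/w4.png

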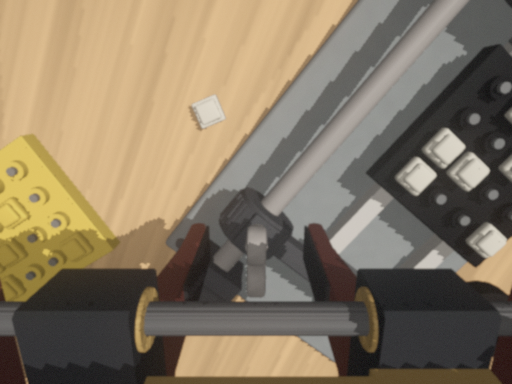

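carry_out([
  [[0,0,0,0],[0,0,0,0],[0,0,0,0],[0,0,0,0],[0,0,0,0],[0,0,0,0],[0,0,0,0],[0,0,0,0]],
], claw=-1, newtons=40)

```text
time_s: 6.62
tcp_pos: [0.4948, -0.0641, 0.0967]
tool_rot: [-3.077, -0.633, 0.0]
ft_force: [0.2, -0.0, 1.0]
gripper_width: 0.0106
```

Run:
```python
from plant import *
s=state()
print(s['tcp_pos'],s['tool_rot'],s['ft_force'],s['wrist_torque'],s['gripper_width'],s['qpos'])
```

```text
[ 0.49475639 -0.06413459  0.09666667] [-3.07707475e+00 -6.33391960e-01  3.12051141e-04] [ 0.1986209  -0.0318268   1.04629969] [-0.11563036  0.1414888  -0.02974642] 0.010550320573602405 [-1.52727773e-01  4.82727900e-01  1.99574413e+00 -1.05116325e-04
  6.63308505e-01 -5.58658411e-01]
```

carry_out([
  [[0,0,0,-0.08],[0,0,0,-0.1],[0,0,0,-0.1],[0,0,0,-0.1],[0,0,0,-0.1],[0,0,0,-0.1],[0,0,0,-0.1],[0,0,0,-0.1],[0,0,0,-0.1],[0,0,0,-0.1],[0,0,0,0],[0,0,0,0]],
])

```text
time_s: 7.62
tcp_pos: [0.4949, -0.0639, 0.0967]
tool_rot: [-2.42, -2.003, -0.0]
ft_force: [-0.4, 1.2, -0.0]
gripper_width: 0.01
```

Run:
```python
from plant import *
from h import *
w=get_image('wrist'); s=state()
print(s['tcp_pos'],s['tool_rot'],s['ft_force'],s['wrist_torque'],s['gripper_width'],s['qpos'])
T=R.from_rotvec(s['tool_rot']).as_matrix(); print('xang',np.arctan2(T[1,0],T[0,0]))
cv2.imwrite('pics/w5.png',w['img'][:,:,::-1])
```

```text
[ 0.49492853 -0.06393117  0.09667917] [-2.42010045e+00 -2.00308785e+00 -3.40273200e-04] [ 0.09384445  1.3387368  -0.07358495] [ 0.38435487 -0.10840381 -0.01985015] 0.010364555192850202 [-1.52423123e-01  4.82766854e-01  1.99560964e+00  3.24323453e-04
  6.63114686e-01 -1.53547326e+00]
xang 1.3827945664867323
```

View pics/w5.png

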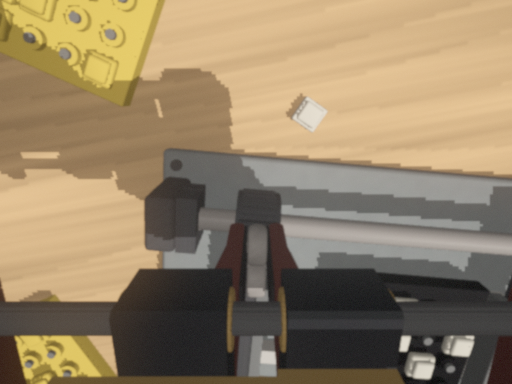

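Run:
```python
from plant import *
from h import *
p=[ 0.58083596,0.0190262,-0.28114924]
d=get_image('top')
c,s=np.cos(p[2]),np.sin(p[2])
for a in cut_out(d,'keypad'):
    q=np.argwhere(a['pixels']).mean(0)[::-1]; w=back(d,q,.036); v=w[:2]-p[:2]; print(a['p'],a['rect'],'holder xy',c*v[0]+s*v[1],-s*v[0]+c*v[1])
i=d['img'][140:250,170:320,::-1].copy(); cv2.imwrite('pics/t5.png',cv2.resize(i,None,fx=5,fy=5,interpolation=cv2.INTER_CUBIC))
for y in (-.091,-.05,0,.05,.1): print(y,(P(d,H(p,[[0,y,.038]]))[0]-[170,140])*5)
```

```text
0.89 [326.9, 156.5, 376.3, 204.3] holder xy 0.10134571170214733 -0.27525468108498663
0.81 [305.5, 263.1, 329.7, 300.3] holder xy -0.165288537158239 -0.25782242519702236
0.8 [153.8, 269.6, 193.9, 315.6] holder xy -0.2879653186532206 0.08920271433372072
0.76 [212.6, 153.0, 260.3, 201.1] holder xy 0.03227964391067575 0.01729849475306161
0.64 [169.2, 86.2, 217.4, 129.2] holder xy 0.1824734403441079 0.16916455291429394
-0.091 [511.58665474 296.1559001 ]
-0.05 [434.72290299 275.33250564]
0 [341.15623105 249.98407189]
0.05 [247.77542241 224.68599095]
0.1 [154.57992383 199.43811292]
```

View pics/t5.png

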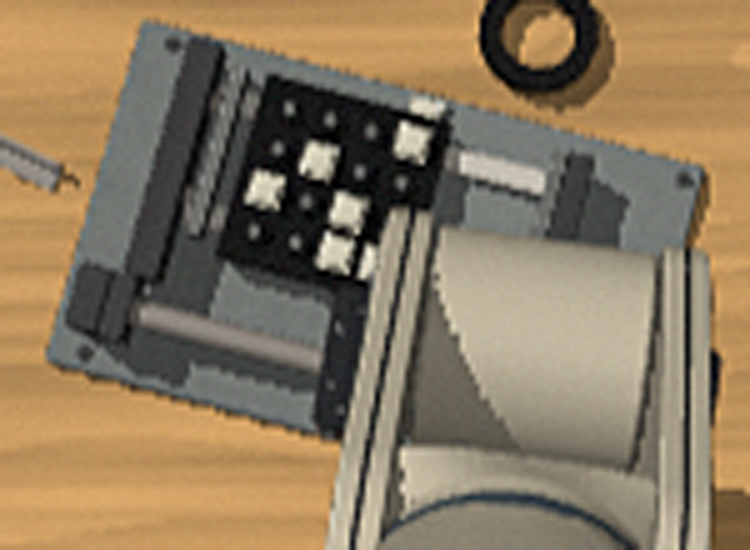

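carry_out([
  [[0.002,0.0002,0,0],[0.004,0.0004,0,0],[0.004,0.0004,0,0],[0.004,0.0004,0,0],[0.004,0.0004,0,0],[0.004,0.0004,0,0],[0.004,0.0004,0,0],[0.004,0.0003,0,0],[0.004,0.0003,0,0],[0.004,0.0003,0,0]],
])

```text
time_s: 8.6
tcp_pos: [0.5054, -0.0269, 0.0967]
tool_rot: [2.417, 2.007, 0.0]
ft_force: [0.1, -2.7, 0.6]
gripper_width: 0.0102
```

```bash
cat > st.py <<'E'
from plant import *
from h import *
s=state(); u=np.array([.2775,.9607,0]); l=np.array([.9607,-.2775,0])
T=R.from_rotvec(s['tool_rot']).as_matrix()
f=s['ft_force']; q=s['tcp_pos']-[0.49493,-0.06393,0.0967]
print('t',round(s['time_s'],2),'along',round(q@u*1e3,2),'lat',round(q@l*1e3,2),'z',round(q[2]*1e3,2),'F along',round(f@u,2),'lat',round(f@l,2),'fz',round(f[2],2),'M',s['wrist_torque'].round(2),'xang',round(np.arctan2(T[1,0],T[0,0]),4),'w',round(s['gripper_width'],4))
E
python3 st.py
```

```text
t 8.6 along 38.44 lat -0.17 z -0.03 F along -2.57 lat 0.85 fz 0.58 M [-0.42  0.05 -0.04] xang 1.3862 w 0.0102
```

carry_out([
  [[0.0015,0.0001,0,0],[0.0015,0.0001,0,0],[0.0015,0.0001,0,0],[0.0015,0.0002,0,0],[0.0015,0.0001,0,0],[0.0015,0.0002,0,0]],
])

```text
time_s: 9.1
tcp_pos: [0.5078, -0.0187, 0.0967]
tool_rot: [2.417, 2.007, 0.0]
ft_force: [0.2, -2.5, 0.2]
gripper_width: 0.0102
```

```bash
python3 st.py
```

```text
t 9.1 along 47.08 lat -0.18 z -0.01 F along -2.4 lat 0.85 fz 0.16 M [-0.4   0.06 -0.01] xang 1.3858 w 0.0102
```

carry_out([
  [[0.001,0.0001,0,0],[0.001,0.0001,0,0],[0.001,0.0001,0,0],[0.001,0.0001,0,0],[0.001,0.0001,0,0]],
])

```text
time_s: 9.52
tcp_pos: [0.5092, -0.0138, 0.0967]
tool_rot: [2.417, 2.007, 0.0]
ft_force: [0.6, -2.7, 0.7]
gripper_width: 0.0102
```

```bash
python3 st.py
```

```text
t 9.52 along 52.14 lat -0.21 z -0.01 F along -2.4 lat 1.35 fz 0.7 M [-0.37 -0.02 -0.08] xang 1.386 w 0.0102
```

carry_out([
  [[0.001,0.0001,0,0],[0.001,0.0001,0,0],[0.001,0.0001,0,0],[0.001,0.0001,0,0]],
])

```text
time_s: 9.85
tcp_pos: [0.5103, -0.01, 0.0967]
tool_rot: [2.417, 2.007, -0.0]
ft_force: [-0.9, -4.0, 1.2]
gripper_width: 0.0103
```

```bash
python3 st.py
```

```text
t 9.85 along 56.04 lat -0.24 z -0.03 F along -4.04 lat 0.27 fz 1.16 M [-0.61 -0.   -0.04] xang 1.386 w 0.0103
```

carry_out([
  [[0.001,0.0001,0,0],[0.001,0.0001,0,0],[0.001,0.0001,0,0]],
])

```text
time_s: 10.1
tcp_pos: [0.5111, -0.0071, 0.0967]
tool_rot: [2.417, 2.007, -0.0]
ft_force: [0.7, -3.4, 0.8]
gripper_width: 0.01
```

```bash
python3 st.py
```

```text
t 10.1 along 59.11 lat -0.22 z -0.0 F along -3.05 lat 1.58 fz 0.83 M [-0.55  0.01 -0.08] xang 1.386 w 0.01
```

carry_out([
  [[0.001,0.0001,0,0],[0.001,0.0001,0,0]],
])

```text
time_s: 10.27
tcp_pos: [0.5116, -0.0051, 0.0967]
tool_rot: [-2.417, -2.007, 0.0]
ft_force: [-0.3, -3.2, 1.5]
gripper_width: 0.0102
```

```bash
python3 st.py
```

```text
t 10.27 along 61.15 lat -0.26 z -0.03 F along -3.16 lat 0.61 fz 1.54 M [-0.62  0.01 -0.04] xang 1.386 w 0.0102
```

carry_out([
  [[0.001,0.0001,0,0],[0.001,0.0001,0,0],[0.001,0.0001,0,0]],
])

```text
time_s: 10.52
tcp_pos: [0.5125, -0.0023, 0.0967]
tool_rot: [2.417, 2.007, -0.0]
ft_force: [-0.8, -4.6, 1.0]
gripper_width: 0.0101
```

carry_out([
  [[0.001,0.0001,0,0],[0.001,0.0001,0,0]],
])

```text
time_s: 10.68
tcp_pos: [0.5128, -0.0009, 0.0967]
tool_rot: [2.416, 2.008, -0.002]
ft_force: [-1.6, -10.8, 1.1]
gripper_width: 0.0105
```

```bash
python3 st.py
```

```text
t 10.68 along 65.52 lat -0.31 z -0.04 F along -10.78 lat 1.44 fz 1.05 M [-1.93  0.26 -0.04] xang 1.3867 w 0.0105
```

carry_out([
  [[0,0,0,0],[0,0,0,0],[0,0,0,0]],
])

```text
time_s: 10.93
tcp_pos: [0.5128, -0.0009, 0.0967]
tool_rot: [2.416, 2.007, -0.001]
ft_force: [-1.4, -8.1, 1.7]
gripper_width: 0.01
```

```bash
python3 st.py; python3 st.py
python3 - <<'E'
from plant import *
import cv2
w=get_image('wrist');cv2.imwrite('pics/w6.png',w['img'][:,:,::-1])
w=get_image('scene');i=w['img'][150:260,200:320,::-1];cv2.imwrite('pics/s6.png',cv2.resize(i,None,fx=5,fy=5,interpolation=cv2.INTER_CUBIC))
E
python3 st.py
```

```text
t 10.93 along 65.55 lat -0.29 z -0.04 F along -8.17 lat 0.91 fz 1.72 M [-1.31  0.22 -0.  ] xang 1.3865 w 0.01
t 10.93 along 65.55 lat -0.29 z -0.04 F along -8.17 lat 0.91 fz 1.72 M [-1.31  0.22 -0.  ] xang 1.3865 w 0.01
t 11.03 along 65.54 lat -0.27 z -0.04 F along -7.81 lat 0.82 fz 0.83 M [-1.33  0.19 -0.1 ] xang 1.3865 w 0.0103
```

View pics/w6.png

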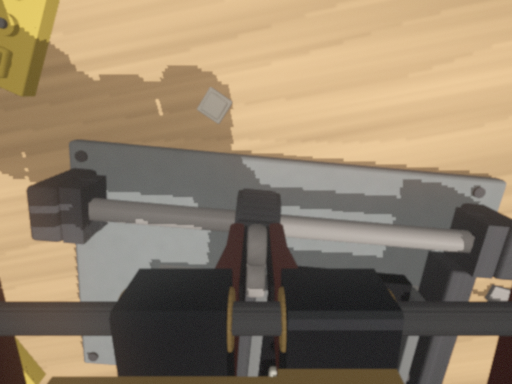

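View pics/s6.png

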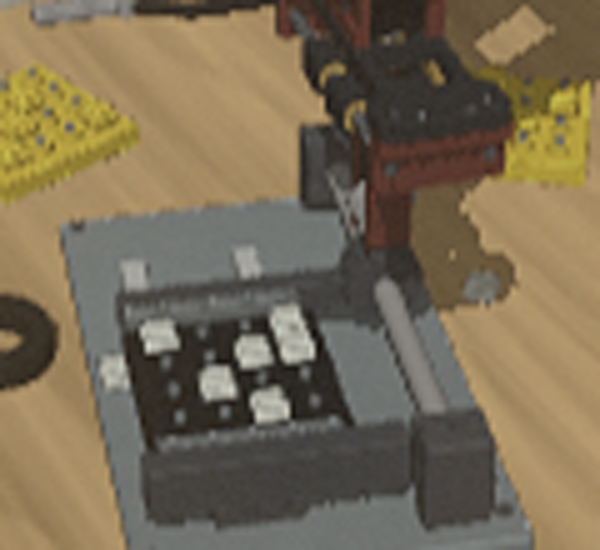

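carry_out([
  [[0.0005,0,0,0],[0,0,0,0],[0,0,0,0],[0,0,0,0]],
])

```text
time_s: 11.37
tcp_pos: [0.5129, -0.0007, 0.0967]
tool_rot: [2.416, 2.007, -0.002]
ft_force: [-1.3, -10.2, 2.1]
gripper_width: 0.01
```

```bash
python3 st.py
```

```text
t 11.37 along 65.73 lat -0.28 z -0.04 F along -10.14 lat 1.59 fz 2.06 M [-1.68  0.25 -0.02] xang 1.3866 w 0.01
```

carry_out([
  [[0,0,0,0],[0,0,0,0]],
])

```text
time_s: 11.53
tcp_pos: [0.5129, -0.0007, 0.0967]
tool_rot: [2.416, 2.007, -0.002]
ft_force: [-1.3, -9.1, 1.7]
gripper_width: 0.0103
```

```bash
python3 st.py
```

```text
t 11.53 along 65.75 lat -0.28 z -0.03 F along -9.14 lat 1.27 fz 1.71 M [-1.72  0.19 -0.05] xang 1.3866 w 0.0103
```

carry_out([
  [[0,0,0,0.08],[0,0,0,0.08],[0,0,0,0.08],[0,0,0,0.08],[0,0,0,0.08],[0,0,0,0],[0,0,0,0],[0,0,0,0]],
])

```text
time_s: 12.2
tcp_pos: [0.5128, -0.0008, 0.0966]
tool_rot: [2.766, 1.487, -0.002]
ft_force: [-1.7, -10.2, 2.3]
gripper_width: 0.0104
```

```bash
python3 st.py
```

```text
t 12.2 along 65.57 lat -0.36 z -0.05 F along -10.24 lat 1.18 fz 2.32 M [-1.89  0.34  0.04] xang 0.9868 w 0.0104
```

carry_out([
  [[0,0,0,0],[0,0,0,0]],
])

```text
time_s: 12.37
tcp_pos: [0.5129, -0.0008, 0.0967]
tool_rot: [2.766, 1.488, -0.002]
ft_force: [-1.5, -10.8, 1.7]
gripper_width: 0.0101
```

```bash
python3 st.py
```

```text
t 12.37 along 65.62 lat -0.3 z -0.04 F along -10.76 lat 1.58 fz 1.68 M [-1.89  0.27  0.07] xang 0.9868 w 0.0101
```

carry_out([
  [[0,0,0,0.08],[0,0,0,0.08],[0,0,0,0.08],[0,0,0,0],[0,0,0,0]],
])

```text
time_s: 12.78
tcp_pos: [0.5128, -0.0009, 0.0966]
tool_rot: [2.924, 1.145, -0.002]
ft_force: [-1.4, -10.4, 1.4]
gripper_width: 0.0101
```

```bash
python3 st.py
```

```text
t 12.78 along 65.54 lat -0.38 z -0.06 F along -10.37 lat 1.51 fz 1.41 M [-2.03  0.26  0.05] xang 0.7466 w 0.0101
```

carry_out([
  [[0,0,0,0.08],[0,0,0,0.08],[0,0,0,0.08],[0,0,0,0.08],[0,0,0,0],[0,0,0,0]],
])

```text
time_s: 13.28
tcp_pos: [0.5127, -0.0009, 0.0967]
tool_rot: [3.069, 0.665, -0.002]
ft_force: [-2.2, -11.0, 3.5]
gripper_width: 0.01
```

```bash
python3 st.py
```

```text
t 13.28 along 65.44 lat -0.45 z -0.04 F along -11.19 lat 0.96 fz 3.47 M [-2.06  0.4   0.13] xang 0.4268 w 0.01
```

carry_out([
  [[0,0,0,0.04],[0,0,0,0.04],[0,0,0,0],[0,0,0,0]],
])

```text
time_s: 13.62
tcp_pos: [0.5127, -0.0009, 0.0967]
tool_rot: [3.093, 0.542, -0.002]
ft_force: [-1.6, -12.0, 2.7]
gripper_width: 0.0102
```

```bash
python3 st.py
```

```text
t 13.62 along 65.44 lat -0.42 z -0.03 F along -11.93 lat 1.78 fz 2.69 M [-2.07  0.41  0.15] xang 0.347 w 0.0102
```

carry_out([
  [[0,0,0,0.04],[0,0,0,0.04],[0,0,0,0],[0,0,0,0]],
])

```text
time_s: 13.95
tcp_pos: [0.5126, -0.0009, 0.0967]
tool_rot: [3.112, 0.418, -0.002]
ft_force: [-2.9, -11.3, 3.2]
gripper_width: 0.0104
```

```bash
python3 st.py
```

```text
t 13.95 along 65.41 lat -0.5 z -0.04 F along -11.61 lat 0.38 fz 3.2 M [-2.08  0.39  0.15] xang 0.2672 w 0.0104
```

carry_out([
  [[0,0,0,0.04],[0,0,0,0.04],[0,0,0,0.04],[0,0,0,0],[0,0,0,0]],
])

```text
time_s: 14.37
tcp_pos: [0.5125, -0.0004, 0.0967]
tool_rot: [3.132, 0.232, -0.002]
ft_force: [-2.0, -7.4, 4.2]
gripper_width: 0.0107
```

```bash
python3 st.py;  python3 - <<'E'
from plant import *
import cv2
w=get_image('wrist');i=w['img'][190:330,190:330,::-1];cv2.imwrite('pics/w7.png',cv2.resize(i,None,fx=4,fy=4,interpolation=cv2.INTER_CUBIC))
E
```

```text
t 14.37 along 65.88 lat -0.75 z -0.03 F along -7.62 lat 0.1 fz 4.18 M [-1.25  0.57  0.48] xang 0.1476 w 0.0107
```

View pics/w7.png

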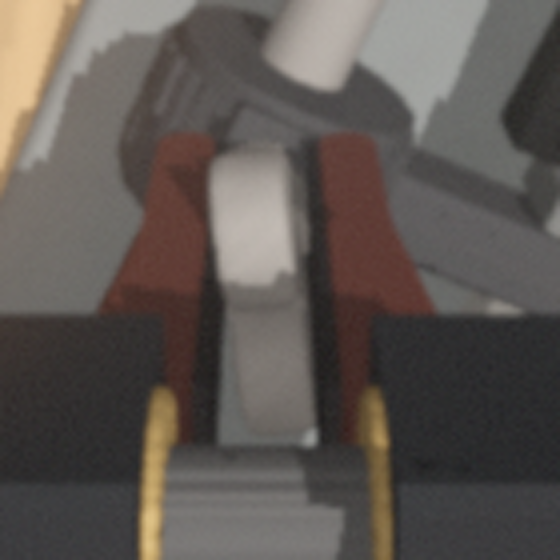

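carry_out([
  [[0,0,0,-0.03],[0,0,0,-0.03],[0,0,0,0],[0,0,0,0]],
])

```text
time_s: 14.75
tcp_pos: [0.5125, -0.0003, 0.0967]
tool_rot: [3.124, 0.324, -0.002]
ft_force: [-2.9, -6.8, 4.3]
gripper_width: 0.0104
```

```bash
python3 st.py
```

```text
t 14.75 along 65.96 lat -0.8 z -0.02 F along -7.34 lat -0.85 fz 4.26 M [-1.19  0.5   0.12] xang 0.2068 w 0.0104
```

carry_out([
  [[0,0,0,0],[0,0,0,0],[0,0,0,0],[0,0,0,0],[0,0,0,0],[0,0,0,0]],
], claw=0.2)

```text
time_s: 15.25
tcp_pos: [0.5132, 0.0003, 0.0967]
tool_rot: [-3.125, -0.323, -0.0]
ft_force: [0.4, -0.9, -0.9]
gripper_width: 0.0469
```

```bash
python3 st.py;  python3 - <<'E'
from plant import *
import cv2
w=get_image('wrist');i=w['img'][150:350,150:400,::-1];cv2.imwrite('pics/w8.png',cv2.resize(i,None,fx=3,fy=3,interpolation=cv2.INTER_CUBIC))
E
```

```text
t 15.25 along 66.8 lat -0.24 z -0.04 F along -0.78 lat 0.61 fz -0.88 M [-0.07  0.1   0.03] xang 0.206 w 0.0469
```

View pics/w8.png

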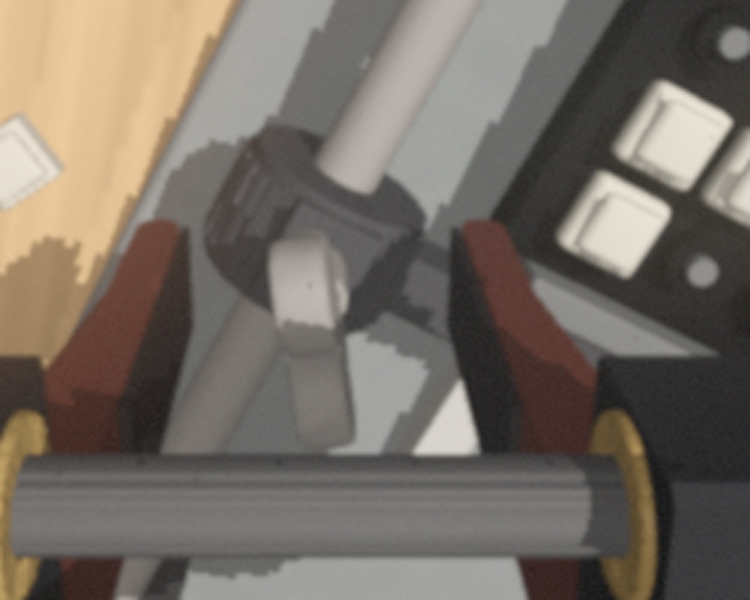

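carry_out([
  [[0,0,-0.01,0],[0,0,-0.02,0],[0,0,-0.02,-0.1],[0,0,0,-0.1],[0,0,0,0],[0,0,0,0]],
], claw=1)

```text
time_s: 15.8
tcp_pos: [0.5132, 0.0001, 0.1473]
tool_rot: [3.078, 0.629, 0.001]
ft_force: [-0.5, -0.0, 0.1]
gripper_width: 0.0867
```

```bash
python3 st.py;  python3 - <<'E'
from plant import *
import cv2
w=get_image('wrist');print([(x['p'],x['rect']) for x in cut_out(w,'wing_grip')])
i=w['img'];cv2.imwrite('pics/w9a.png',i[:,:,::-1])
i=w['img'][150:350,160:360,::-1];cv2.imwrite('pics/w9.png',cv2.resize(i,None,fx=3,fy=3,interpolation=cv2.INTER_CUBIC))
E
```

```text
t 15.8 along 66.63 lat -0.22 z 50.56 F along -0.18 lat -0.51 fz 0.13 M [-0.07  0.08 -0.03] xang 0.403 w 0.0867
[(0.73, [248.2, 196.5, 265.6, 250.5]), (0.44, [158.2, 0.0, 508.9, 373.8])]
```

View pics/w9.png

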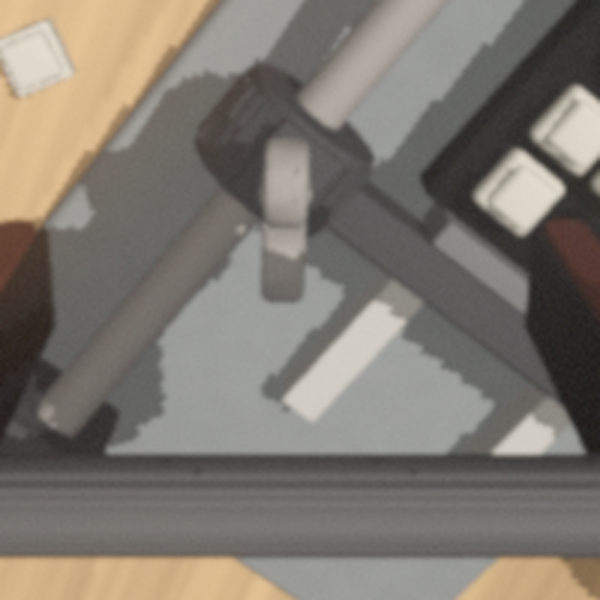

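View pics/w9a.png

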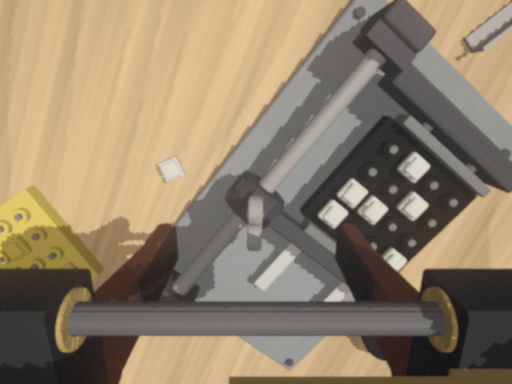

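carry_out([
  [[0,0,-0.03,0],[0,-0.02,-0.03,0],[0,-0.03,-0.02,0],[0,-0.03,0,0],[0,-0.03,0,0],[0,0,0,0],[0,0,0,0],[0,0,0,0]],
])

```text
time_s: 16.57
tcp_pos: [0.4697, 0.101, 0.2263]
tool_rot: [3.077, 0.633, -0.001]
ft_force: [-0.3, -0.6, 0.1]
gripper_width: 0.0879
```

```bash
python3 st.py;  python3 - <<'E'
from plant import *
import cv2,numpy as np
w=get_image('wrist');cv2.imwrite('pics/w10.png',w['img'][:,:,::-1])
w=get_image('scene');i=w['img'][150:260,190:330,::-1];cv2.imwrite('pics/s10.png',cv2.resize(i,None,fx=5,fy=5,interpolation=cv2.INTER_CUBIC))
E
```

```text
t 16.57 along 151.48 lat -70.03 z 129.61 F along -0.65 lat -0.14 fz 0.06 M [-0.04  0.02 -0.  ] xang 0.4058 w 0.0879
```

View pics/w10.png

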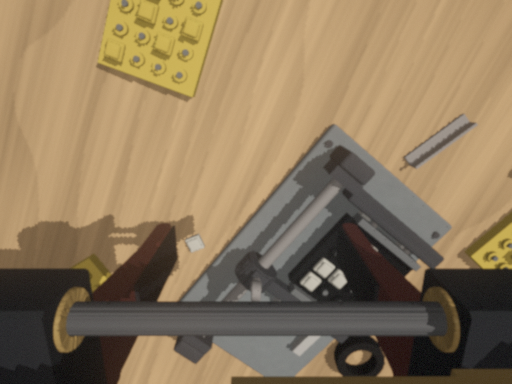

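View pics/s10.png

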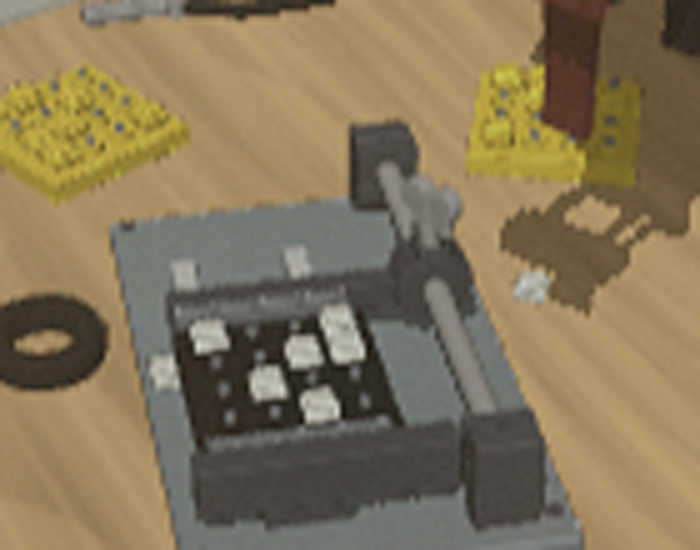

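The scene crop shows the module sitting square between the collar's jaw (top edge, about 175–350, 300) and the far jaw (about 200–400, 440). The keycaps and tape are where they were, and the gripper is clear.

```bash
python3 -c "
from plant import *
print(close_job())"
```

```text
the job is handed in; nothing more can be done
None
```

I clamped the keypad module and handed the job in at about 16.6 s; no verdict was reported, and I have no direct reading of the final squeeze.

**What I did:**
- I gripped the wing and loosened it by about 0.98 rad with the collar still in place.
- I slid the collar about 56 mm until it touched the module, then on to about 65.7 mm. The far jaw was felt from about 64 mm.
- Holding that squeeze, I retightened the wing and turned on until the torque rose to about 0.48 N m. I then let go and backed away.

**Last checks:**
- **Squeeze:** it is inferred from the wrist force while pushing. That was about 9.6–10.8 N against 2.4 N of drag measured on the free stretch, so about 7–9 N on the module.
- **Wing:** as I tightened it, the fingers turned about 0.2 rad further than the wing did. The blade is back at its starting angle within about 0.03 rad. I take this as the tight stop, given the torque, but I cannot read the joint itself.
- **Module:** in the pictures it sits square between both jaws. I did not measure its angle or height in numbers.
- **Surroundings:** the bystanders visible in the last pictures (keycaps, tape, bracket) look undisturbed, and the gripper is clear of everything.

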